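# Find the rattling parts case and hold it out

### The arm

A 7-joint arm with a two-finger parallel gripper is mounted at the origin on a cart in front of the work surface, level with it; the furniture and walls round the work are solid. World frame = base frame: x ahead of the robot, y to its left, z up, the work surface at z = 0. Lengths are in m, angles in rad, forces in N, time in s.
With the tool pointing down it reaches from about 0.4 to 0.85 m from the base axis. Payload 4.5 kg.
Tool frame: the origin (TCP) lies between the finger pads; the fingertips stand r.tip_reach ahead of it and the grasp point (between the pads) lies 11 mm behind it (r.tip_reach is the distance from the TCP to the fingertips, in m); z points along the fingers, y is the line along which they close (so a half turn about z gives the same grasp; the last joint's range is limited). The gripper opens to 88 mm and grips with 3 to 60 N. Pads are 18 mm wide; open, the fingers measure 123 mm over their backs; the gripper's body (75 mm by 187 mm) begins 45 mm behind the grasp point.
Start: joints at [-1.127, 0.689, -0.195, 1.565, 0.157, 0.902, -0.215], TCP at [0.249, 0.573, 0.247] pointing down, gripper open.
Joint ranges: [-3.01, 3.01], [-0.46, 2.08], [-1.47, 1.51], [0.13, 2.56], [-1, 4.14], [0.04, 2.09], [-2.66, 2.66]. Speed limits (rad/s): [2.57, 2.57, 3.14, 3.14, 3.14, 3.14, 3.14].

### API

Orientations are given as a unit quaternion [x, y, z, w].
In Python, from plant import r, vision, workorder gives the robot as it stands.
- The arm moves only by the tool drive_tool, never from a script. Its argument "targets" is a list of rows, each an object of numbers: "tx", "ty", "tz": the shift along the world's x, y, z in units of 0.03 m (1.0 is 0.03 m); "wx", "wy", "wz": the turn, a rotation vector about the world's x, y, z in units of 60 degrees (1.0 is 60 degrees); "claw": the opening, from -1 (shut) to 1 (fully open). A call has exactly 8 rows; each row shifts and turns the commanded pose from where the row before left it; what a row does not reach is not made up. A row lasts 1/10 s, in which the tool goes at most 50 mm and 8.59 degrees, less where a joint would pass 70% of its speed; a pose out of reach is approached as far as the arm can. A call with a number of a shift or a turn outside -1 to 1 is refused whole. A call with a gripper value outside its range is refused whole. The fingers move at their own pace and stop on an object; "force" is the grip in N (left out, the last holds). Time passes only in rows, so rows that do not move let the fingers close, or fill a call up. It gives the time, the measured TCP pose, the force, the opening and the grip force at its end, in the units of the state.
- r.get_state(): the state, without advancing time (a new reading comes with each control period).
- vision.snapshot(name): name is "scene" or "top" or "wrist"; returns a dict with "image" (384x512x3 uint8, blue, green, red), "range_z" (384x512 float32, m along the optical axis (not along the pixel's ray), 0 where there is no reading), "K" (3x3 intrinsics, pixels), "cam_to_world" (4x4, takes a point from camera to world coordinates). Camera axes: x right, y up, looking along -z (the intrinsics and any distortion apply to the point x, -y, -z); pixel columns grow to the right and rows downward; lengths in m; the calibration is good to about 2 mm. A picture is of the moment at which its call begins.
- workorder.finish_job(): hands the job in; it is judged then, once.
The state is a dict: "clock": time; "q": joint angles; "qd": joint speeds; "joint_torque": joint torques, N m; "tool_pos": TCP position; "eef_rot": TCP orientation; "contact_force": force on the tool from outside, world axes, zero at the start; "moment": the same for the moment, N m; "opening": opening from 0.0 (shut) to 1.0 (fully open); "finger_force": force on a finger pad.
Only numpy, scipy, OpenCV 4.12 (cv2) and the standard library are available. Lean on these libraries where they do the work, as an engineer would, in place of code of your own. Each camera call takes 0.05 s, during which the arm holds its last target. There are 200 camera calls.

### The job

One of the three closed parts cases has a loose steel ball in it: lift the cases one at a time and shake them left and right in the air, standing each quiet one back upright where it stood. When you have the one that rattles, give it at least two full shakes left and right, wide enough for the ball to knock on both ends, then hold it out upright and still over the middle of the round blue hand-over pad, about 12 cm up, and finish while still holding it there; the other two cases stand in their places, and the swab jar, dropper bottle and timer are left alone.

Things in the scene. Friction and masses are not known exactly. Their poses are not given: they have to be found in the camera images.
- case_a_mid (a point): one of three identical closed parts cases, a grey plastic box with an orange lid, black snap clips at both ends and a white blank label on top; 54 mm wide (own x), 110 mm long (own y; 116 mm over the clips), 50 mm high (51 mm over the lid's ribs); point at its middle, 25 mm above its underside
- case_b_mid (a point): one of three identical closed parts cases, a grey plastic box with an orange lid, black snap clips at both ends and a white blank label on top; 54 mm wide (own x), 110 mm long (own y; 116 mm over the clips), 50 mm high (51 mm over the lid's ribs); point at its middle, 25 mm above its underside
- case_c_mid (a point): one of three identical closed parts cases, a grey plastic box with an orange lid, black snap clips at both ends and a white blank label on top; 54 mm wide (own x), 110 mm long (own y; 116 mm over the clips), 50 mm high (51 mm over the lid's ribs); point at its middle, 25 mm above its underside
- case_a: the same case as case_a_mid; origin at the centre of its underside. At the start its long side is within 0.25 rad of left-right (y). Any case may hold the ball (drawn anew each time); the cases themselves weigh 0.15 to 0.43 kg at random, so weight is no sure sign
- case_b: the same case as case_b_mid; origin at the centre of its underside. At the start its long side is within 0.25 rad of left-right (y). Any case may hold the ball (drawn anew each time); the cases themselves weigh 0.15 to 0.43 kg at random, so weight is no sure sign
- case_c: the same case as case_c_mid; origin at the centre of its underside. At the start its long side is within 0.25 rad of left-right (y). Any case may hold the ball (drawn anew each time); the cases themselves weigh 0.15 to 0.43 kg at random, so weight is no sure sign
- floor_a: inside case_a, out of sight: its thin rubber floor (origin 5 mm above the case's underside on its middle). One case holds a loose steel ball, 36 mm across, 190 g, near the middle at the start, in a room 47 x 80 x 40 mm: it slides with hardly any friction up to 22 mm either way along the case's length
- floor_b: inside case_b, out of sight: its thin rubber floor (origin 5 mm above the case's underside on its middle). One case holds a loose steel ball, 36 mm across, 190 g, near the middle at the start, in a room 47 x 80 x 40 mm: it slides with hardly any friction up to 22 mm either way along the case's length
- floor_c: inside case_c, out of sight: its thin rubber floor (origin 5 mm above the case's underside on its middle). One case holds a loose steel ball, 36 mm across, 190 g, near the middle at the start, in a room 47 x 80 x 40 mm: it slides with hardly any friction up to 22 mm either way along the case's length
- left_a: inside case_a, out of sight: the rubber block at its left (own +y) end, centre 46 mm from the case's middle. A ball in the case knocks on it when the case is shaken 5 cm or more each way along its length, or tipped 0.3 rad; levelled gently it stays at the low end, and there loads the hand off-centre by up to 0.04 N m about the case's own x, which a quiet case does not
- left_b: inside case_b, out of sight: the rubber block at its left (own +y) end, centre 46 mm from the case's middle. A ball in the case knocks on it when the case is shaken 5 cm or more each way along its length, or tipped 0.3 rad; levelled gently it stays at the low end, and there loads the hand off-centre by up to 0.04 N m about the case's own x, which a quiet case does not
- left_c: inside case_c, out of sight: the rubber block at its left (own +y) end, centre 46 mm from the case's middle. A ball in the case knocks on it when the case is shaken 5 cm or more each way along its length, or tipped 0.3 rad; levelled gently it stays at the low end, and there loads the hand off-centre by up to 0.04 N m about the case's own x, which a quiet case does not
- right_a: inside case_a, out of sight: the same block at its right (own -y) end
- right_b: inside case_b, out of sight: the same block at its right (own -y) end
- right_c: inside case_c, out of sight: the same block at its right (own -y) end
- pad_top (a point): centre of the top of the hand-over pad, a flat disc with a blue rim and a dark middle, 90 mm across and 4 mm thick, fixed on the worktop
- swab_jar_mid (a point): bystander: clear jar full of cotton swabs, 80 mm across, 91 mm high; point at mid-height on its axis
- bottle_mid (a point): bystander: brown dropper bottle with a black bulb, 33 mm across, 102 mm high; point at mid-height on its axis
- timer_mid (a point): bystander: white kitchen timer lying flat, 66 x 66 x 18 mm; point at its middle

How it is judged:
By the outcome, as a careful person would: the job done as asked, in the order asked, and still so for the second after the job is handed in, while the arm keeps its last pose, push and grip.
It also fails if it takes over 72 s, if anything falls off the work surface, if the arm or the gripper's body presses on something with over 40 N, if the wrist force passes 120 N, or if a joint passes its speed limit or range.

## Working session

There is one attempt and no reset: what is moved stays moved. The work goes in short steps, Python scripts to look and compute and a tool call to move; the robot and the scene stay as the last step left them, time stands still between calls to the robot, and variables do not carry over. Pictures are saved under pics/ and viewed, at most 10 in all, crops included, and the job is handed in when it is done.

Besides the shell and the picture viewer there is one more tool, called after "Call:" as a command line: name --argument value ..., lists and objects as JSON in quotes. drive_tool: Moves the arm, as the interface text tells. Its arguments: {"type":"object","properties":{"targets":{"type":"array","items":{"type":"object","properties":{"tx":{"type":"number"},"ty":{"type":"number"},"tz":{"type":"number"},"wx":{"type":"number"},"wy":{"type":"number"},"wz":{"type":"number"},"claw":{"type":"number"}}}},"force":{"type":"number"}},"required":["targets"]}

```bash
ls; mkdir -p pics; cat > h.py <<'E'
import numpy as np, cv2
from plant import r, vision, workorder
def pts(s):
    K=np.array(s["K"]);T=np.array(s["cam_to_world"]);d=s["range_z"]
    v,u=np.mgrid[0:384,0:512]
    x=(u-K[0,2])/K[0,0]*d; y=-(v-K[1,2])/K[1,1]*d
    P=np.stack([x,y,-d],-1)@T[:3,:3].T+T[:3,3]
    P[d==0]=np.nan
    return P
def st():
    s=r.get_state()
    f=lambda k:np.round(s[k],4)
    print(f("clock"),f("tool_pos"),f("eef_rot"),"F",f("contact_force"),"M",f("moment"),f("opening"),f("finger_force"))
E
python3 - <<'E'
from h import *
st(); print(r.tip_reach)
a=vision.snapshot("top");b=vision.snapshot("scene")
for n,s in(("top",a),("scene",b)):
    print(n,s["K"],s["cam_to_world"])
    np.savez(n,**s)
cv2.imwrite("pics/1.png",np.vstack([a["image"],b["image"]])[::1])
im=np.hstack([a["image"],b["image"]]);cv2.imwrite("pics/1.png",cv2.resize(im,(800,300)))
P=pts(a);hsv=cv2.cvtColor(a["image"],cv2.COLOR_BGR2HSV)
m=cv2.inRange(hsv,(5,120,90),(22,255,255));
n,l,stt,c=cv2.connectedComponentsWithStats(m)
for i in range(1,n):
    if stt[i,4]>60:
        q=P[l==i];print("orange",stt[i],np.nanmedian(q,0).round(3))
m=cv2.inRange(hsv,(95,120,50),(130,255,255));n,l,stt,c=cv2.connectedComponentsWithStats(m)
for i in range(1,n):
    if stt[i,4]>60: print("blue",stt[i],c[i],np.nanmean(P[l==i],0).round(3))
E
```

```text
pics
0.0 [0.2488 0.5727 0.2459] [ 2.034e-01  9.791e-01 -9.000e-04 -1.000e-04] F [ 0.2832 -0.3668 -0.1477] M [-0.0325  0.0217  0.0131] 0.9992 0.0
0.008
top [[454.02599502   0.         254.92031348]
 [  0.         454.02599502 193.51260136]
 [  0.           0.           1.        ]] [[-0.02868498  0.98180769 -0.18769879  0.26185679]
 [-0.99941455 -0.03167283 -0.01293797 -0.32154295]
 [-0.01864755  0.18721778  0.98214142  0.98753422]
 [ 0.          0.          0.          1.        ]]
scene [[445.7959759    0.         262.86875575]
 [  0.         445.7959759  194.39395149]
 [  0.           0.           1.        ]] [[ 0.54655415  0.63397121 -0.54713715 -0.19475682]
 [-0.83728383  0.40175571 -0.37087483 -0.7492852 ]
 [-0.01530849  0.66081227  0.75039509  0.95148219]
 [ 0.          0.          0.          1.        ]]
orange [277  35  17  16  67] [ 0.811 -0.39   0.013]
orange [360  40  10  10  61] [ 0.789 -0.572  0.015]
orange [ 186  159   55   28 1021] [ 0.489 -0.222  0.049]
orange [ 276  161   57   32 1040] [ 0.475 -0.414  0.049]
orange [ 181  201   57   34 1081] [ 0.393 -0.212  0.049]
orange [  73  236   47   46 1512] [0.313 0.037 0.022]
blue [490  24  22  48 520] [499.67884615  54.09615385] [ 0.749 -0.872  0.026]
blue [449  38  21  18 279] [459.13978495  46.27598566] [ 0.764 -0.776  0.042]
blue [416  57   9  11  75] [420.32  61.48] [ 0.746 -0.699  0.01 ]
blue [420  68  10  11  75] [425.25333333  72.82666667] [ 0.717 -0.707  0.01 ]
blue [239 108  11  10  81] [244.04938272 112.19753086] [ 0.639 -0.289  0.005]
```

View pics/1.png

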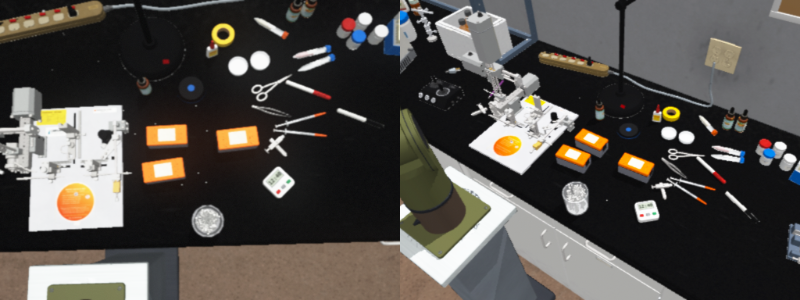

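The top view shows the three orange cases at about full px (213,173), (304,177) and (209,217). The pad candidate is at (244,112), the jar at (265,282), the timer at (357,232), and a lamp stands behind. I'll zoom in on the pad and fit the lids.

```bash
cat > m.py <<'E'
from h import *
def cases(s):
    hsv=cv2.cvtColor(s["image"],cv2.COLOR_BGR2HSV)
    K=np.array(s["K"]);T=np.array(s["cam_to_world"])
    m=cv2.inRange(hsv,(5,120,90),(22,255,255))
    cs,_=cv2.findContours(m,cv2.RETR_EXTERNAL,cv2.CHAIN_APPROX_NONE)
    out=[]
    for c in cs:
        if cv2.contourArea(c)<900: continue
        p=c[:,0,:].astype(float)
        d=np.c_[(p[:,0]-K[0,2])/K[0,0],-(p[:,1]-K[1,2])/K[1,1],-np.ones(len(p))]@T[:3,:3].T
        w=T[:3,3]+d*((0.048-T[2,3])/d[:,2])[:,None]
        (cx,cy),(a,b),th=cv2.minAreaRect((w[:,:2]*1000).astype(np.float32))
        if a<b: yaw=th
        else: yaw=th-90
        yaw=(yaw+90)%180-90
        out.append((round(cx),round(cy),round(min(a,b)),round(max(a,b)),round(yaw,1)))
    return out
E
python3 - <<'E'
from m import *
for n in("top","scene"):
    s=dict(np.load(n+".npz")); print(n,cases(s))
    P=pts(s)
    np.save(n+"P",P)
    # objects above table in neighbourhood
    M=(P[...,2]>0.012)&(P[...,0]>0.15)&(P[...,0]<0.95)&(P[...,1]<0.05)&(P[...,1]>-0.75)
    k,l,stt,c=cv2.connectedComponentsWithStats(M.astype(np.uint8))
    for i in range(1,k):
        if stt[i,4]>40:
            q=P[l==i];print(c[i].round(),stt[i,4],"min",q.min(0).round(3),"max",q.max(0).round(3))
a=np.load("top.npz")["image"][60:330,130:400];b=np.load("scene.npz")["image"][60:330,200:470]
cv2.imwrite("pics/2.png",np.hstack([cv2.resize(a,(400,400),interpolation=2),cv2.resize(b,(400,400),interpolation=2)]))
E
```

```text
top [(312, 26, 84, 96, -30.7), (394, -211, 57, 114, 6.6), (476, -414, 58, 115, 5.0), (490, -221, 58, 115, 1.0)]
[180.  54.] 6899 min [ 0.622 -0.272  0.012] max [0.916 0.05  0.263]
[384.  11.] 670 min [ 0.836 -0.658  0.012] max [ 0.878 -0.579  0.097]
[349.  35.] 226 min [ 0.783 -0.581  0.012] max [ 0.85  -0.489  0.025]
[440.  35.] 252 min [ 0.78  -0.75   0.012] max [ 0.821 -0.728  0.053]
[281.  49.] 627 min [ 0.733 -0.421  0.012] max [ 0.834 -0.338  0.081]
[402.  65.] 241 min [ 0.719 -0.701  0.012] max [ 0.753 -0.594  0.021]
[332.  76.] 397 min [ 0.686 -0.521  0.012] max [ 0.743 -0.465  0.02 ]
[408.  79.] 228 min [ 0.681 -0.711  0.012] max [ 0.724 -0.614  0.021]
[304.  83.] 385 min [ 0.671 -0.456  0.012] max [ 0.728 -0.4    0.02 ]
[122. 213.] 10771 min [ 0.247 -0.125  0.012] max [0.589 0.05  0.119]
[213. 174.] 1467 min [ 0.462 -0.278  0.012] max [ 0.519 -0.163  0.056]
[303. 178.] 1471 min [ 0.444 -0.472  0.012] max [ 0.507 -0.353  0.056]
[352. 183.] 145 min [ 0.438 -0.545  0.012] max [ 0.486 -0.49   0.023]
[209. 218.] 1473 min [ 0.362 -0.269  0.012] max [ 0.427 -0.152  0.055]
[356. 23
[... 840 characters left out ...]
244. 182.] 903 min [ 0.459 -0.284  0.012] max [ 0.518 -0.166  0.055]
[366. 175.] 205 min [ 0.684 -0.524  0.012] max [ 0.741 -0.47   0.019]
[462. 185.] 114 min [ 0.778 -0.75   0.013] max [ 0.817 -0.733  0.052]
[221. 202.] 979 min [ 0.36  -0.272  0.012] max [ 0.426 -0.155  0.056]
[422. 192.] 152 min [ 0.716 -0.705  0.012] max [ 0.75  -0.6    0.023]
[301. 213.] 1044 min [ 0.441 -0.475  0.012] max [ 0.505 -0.358  0.054]
[422. 202.] 158 min [ 0.676 -0.713  0.012] max [ 0.721 -0.609  0.023]
[224. 252.] 1109 min [ 0.217 -0.367  0.012] max [ 0.296 -0.288  0.092]
[335. 238.] 110 min [ 0.439 -0.55   0.012] max [ 0.484 -0.495  0.022]
[315. 269.] 628 min [ 0.311 -0.568  0.012] max [ 0.395 -0.483  0.023]
```

View pics/2.png

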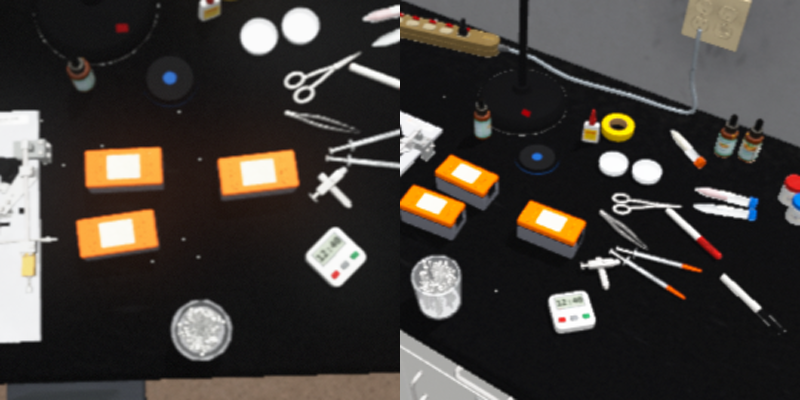

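```bash
python3 - <<'E'
from m import *
for n in("top","scene"):
    P=np.load(n+"P.npy").reshape(-1,3)
    for lo,hi in((.12,.2),(.2,.35),(.35,.6),(.6,1)):
        q=P[(P[:,2]>lo)&(P[:,2]<hi)&(P[:,0]>.15)&(P[:,0]<.95)&(P[:,1]<.9)&(P[:,1]>-.7)]
        print(n,lo,hi,len(q))
        if len(q):
            H,_,_=np.histogram2d(q[:,0],q[:,1],bins=[np.arange(.15,1,.1),np.arange(-.7,1,.1)])
            for i,j in np.argwhere(H>3): print((round(.15+.1*i,2),round(-.7+.1*j,2),int(H[i,j])),end=" ")
            print()
s=dict(np.load("scene.npz"));hsv=cv2.cvtColor(s["image"],cv2.COLOR_BGR2HSV)
for n,box in(("top",(215,85,275,140)),("scene",(270,150,325,185))):
    s=dict(np.load(n+".npz"));P=np.load(n+"P.npy")
    x0,y0,x1,y1=box
    M=np.zeros((384,512),bool);M[y0:y1,x0:x1]=True
    z=P[...,2];m=M&(z>0.0025)&(z<0.009)
    q=P[m];print(n,"pad",len(q),q.mean(0).round(3),np.percentile(q,[3,97],axis=0).round(3).tolist())
    im=s["image"].astype(int);mb=M&(im[...,0]>im[...,2]+25);q=P[mb];print("blue",len(q),q.min(0).round(3),q.max(0).round(3))
E
```

```text
top 0.12 0.2 474
(np.float64(0.35), np.float64(0.1), 85) (np.float64(0.45), np.float64(0.0), 103) (np.float64(0.45), np.float64(0.1), 87) (np.float64(0.75), np.float64(-0.2), 199) 
top 0.2 0.35 514
(np.float64(0.45), np.float64(0.0), 196) (np.float64(0.45), np.float64(0.1), 133) (np.float64(0.75), np.float64(-0.2), 185) 
top 0.35 0.6 0
top 0.6 1 0
scene 0.12 0.2 2865
(np.float64(0.35), np.float64(0.1), 180) (np.float64(0.35), np.float64(0.2), 131) (np.float64(0.35), np.float64(0.3), 33) (np.float64(0.45), np.float64(0.0), 75) (np.float64(0.45), np.float64(0.1), 121) (np.float64(0.45), np.float64(0.2), 24) (np.float64(0.45), np.float64(0.8), 43) (np.float64(0.55), np.float64(0.4), 61) (np.float64(0.55), np.float64(0.5), 318) (np.float64(0.55), np.float64(0.6), 304) (np.float64(0.55), np.float64(0.7), 55) (np.float64(0.65), np.float64(0.4), 62) (np.float64(0.65), np.float64(0.5), 34) (np.float64(0.65), np.float64(0.6), 196) (np.float64(0.65), np.float64(0.7), 269) (np.float64(0.65), np.float64(0.8), 97) (np.float64(0.75), np.float64(-0.2), 123) (np.float64(0.75), np.float64(0.4), 235) 
[... 735 characters left out ...]
float64(-0.5), 51) (np.float64(0.85), np.float64(0.4), 37) 
scene 0.35 0.6 2318
(np.float64(0.35), np.float64(0.1), 479) (np.float64(0.35), np.float64(0.2), 13) (np.float64(0.45), np.float64(0.1), 460) (np.float64(0.45), np.float64(0.2), 30) (np.float64(0.65), np.float64(-0.2), 104) (np.float64(0.75), np.float64(-0.3), 40) (np.float64(0.75), np.float64(-0.2), 192) (np.float64(0.85), np.float64(-0.7), 1000) 
scene 0.6 1 0
top pad 754 [ 0.641 -0.287  0.005] [[0.604, -0.329, 0.003], [0.694, -0.237, 0.008]]
blue 87 [ 0.627 -0.301  0.001] [ 0.65  -0.278  0.009]
scene pad 404 [ 0.638 -0.298  0.005] [[0.582, -0.368, 0.003], [0.7, -0.232, 0.008]]
blue 85 [ 0.59  -0.337 -0.004] [ 0.653 -0.268  0.008]
```

```bash
python3 - <<'E'
from m import *
a=np.load("top.npz")["image"][80:320,0:180];b=np.load("scene.npz")["image"][0:240,0:330]
cv2.imwrite("pics/3.png",np.hstack([cv2.resize(a,(300,400),interpolation=2),cv2.resize(b,(500,400),interpolation=2)]))
P=np.load("sceneP.npy")
for nm,lo,hi in(("mic",(.25,-.05),(.6,.45)),("lamp",(.55,-.4),(.95,0))):
    m=(P[...,0]>lo[0])&(P[...,0]<hi[0])&(P[...,1]>lo[1])&(P[...,1]<hi[1])
    for z in np.arange(.12,.6,.04):
        q=P[m&(P[...,2]>z)&(P[...,2]<=z+.04)]
        if len(q)>5: print(nm,z.round(2),len(q),q[:,:2].min(0).round(3),q[:,:2].max(0).round(3),np.argwhere(m&(P[...,2]>z)&(P[...,2]<=z+.04)).mean(0).round())
E
```

```text
mic 0.12 79 [0.441 0.152] [0.452 0.189] [112. 123.]
mic 0.16 485 [0.431 0.067] [0.489 0.324] [ 97. 118.]
mic 0.2 896 [0.432 0.063] [0.496 0.324] [ 84. 109.]
mic 0.24 224 [0.428 0.142] [0.497 0.2  ] [ 76. 115.]
mic 0.28 411 [0.429 0.143] [0.496 0.205] [ 65. 112.]
mic 0.32 442 [0.428 0.142] [0.496 0.2  ] [ 51. 108.]
mic 0.36 477 [0.428 0.142] [0.497 0.202] [ 37. 103.]
mic 0.4 390 [0.429 0.142] [0.496 0.21 ] [ 23. 100.]
lamp 0.12 57 [ 0.751 -0.187] [ 0.77  -0.174] [ 95. 282.]
lamp 0.16 66 [ 0.753 -0.188] [ 0.77  -0.172] [ 85. 283.]
lamp 0.2 74 [ 0.752 -0.188] [ 0.765 -0.171] [ 73. 282.]
lamp 0.24 81 [ 0.753 -0.188] [ 0.773 -0.17 ] [ 60. 283.]
lamp 0.28 90 [ 0.753 -0.188] [ 0.771 -0.17 ] [ 47. 283.]
lamp 0.32 85 [ 0.753 -0.187] [ 0.766 -0.17 ] [ 34. 283.]
lamp 0.36 92 [ 0.752 -0.188] [ 0.772 -0.173] [ 20. 284.]
lamp 0.4 219 [ 0.733 -0.222] [ 0.771 -0.167] [  5. 285.]
```

View pics/3.png

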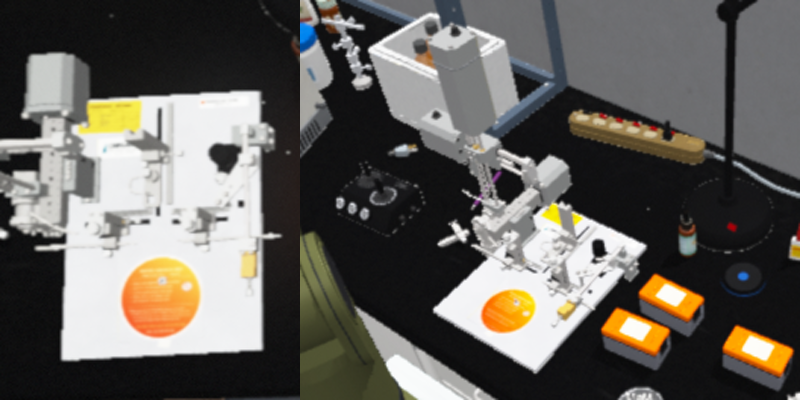

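The top and scene crops show a manipulator rig with a tower at (0.43–0.50, 0.14–0.21), about 0.44 m high. The lamp stem is at (0.76,-0.18). I'll raise the tool to about 0.5 m, arc over the rig, and come down on the case at (0.489,-0.223).

Call:
drive_tool --targets '[{"tz": 1, "claw": 0.68}, {"tz": 1, "claw": 0.68}, {"tz": 1, "claw": 0.68}, {"tz": 1, "claw": 0.68}, {"tz": 1, "claw": 0.68}, {"tz": 1, "claw": 0.68}, {"tz": 1, "claw": 0.68}, {"tz": 1, "claw": 0.68}]' --force 35

```text
validation failed for argument at $.ta...
```

Call:
drive_tool --targets '[{"tx": 0.75, "ty": -1, "tz": 0.3, "wz": -0.1, "claw": 0.68}, {"tx": 0.75, "ty": -1, "tz": 0.3, "wz": -0.1, "claw": 0.68}, {"tx": 0.75, "ty": -1, "tz": 0.3, "wz": -0.1, "claw": 0.68}, {"tx": 0.75, "ty": -1, "wz": -0.1, "claw": 0.68}, {"tx": 0.75, "ty": -1, "wz": -0.1, "claw": 0.68}, {"tx": 0.75, "ty": -1, "wz": -0.1, "claw": 0.68}, {"tx": 0.75, "ty": -1, "wz": -0.1, "claw": 0.68}, {"tx": 0.75, "ty": -1, "wz": -0.1, "claw": 0.68}]'

```text
validation failed for argument at $.ta...
```

Call:
drive_tool --targets '[{"tx": 0, "ty": 0, "tz": 1, "wx": 0, "wy": 0, "wz": 0, "claw": 0.68}, {"tx": 0, "ty": 0, "tz": 1, "wx": 0, "wy": 0, "wz": 0, "claw": 0.68}, {"tx": 0, "ty": 0, "tz": 1, "wx": 0, "wy": 0, "wz": 0, "claw": 0.68}, {"tx": 0, "ty": 0, "tz": 1, "wx": 0, "wy": 0, "wz": 0, "claw": 0.68}, {"tx": 0, "ty": 0, "tz": 1, "wx": 0, "wy": 0, "wz": 0, "claw": 0.68}, {"tx": 0, "ty": 0, "tz": 1, "wx": 0, "wy": 0, "wz": 0, "claw": 0.68}, {"tx": 0, "ty": 0, "tz": 1, "wx": 0, "wy": 0, "wz": 0, "claw": 0.68}, {"tx": 0, "ty": 0, "tz": 1, "wx": 0, "wy": 0, "wz": 0, "claw": 0.68}]' --force 35

```text
clock: 0.9
tool_pos: [0.2489, 0.5728, 0.4876]
eef_rot: [0.203, 0.979, -0.0, -0.0]
contact_force: [-1.6, 0.5, -0.6]
opening: 0.843
finger_force: 0.0
```

Call:
drive_tool --targets '[{"tx": 0.75, "ty": -1, "tz": 0.3, "wx": 0, "wy": 0, "wz": -0.1, "claw": 0.68}, {"tx": 0.75, "ty": -1, "tz": 0.3, "wx": 0, "wy": 0, "wz": -0.1, "claw": 0.68}, {"tx": 0.75, "ty": -1, "tz": 0.3, "wx": 0, "wy": 0, "wz": -0.1, "claw": 0.68}, {"tx": 0.75, "ty": -1, "tz": 0.3, "wx": 0, "wy": 0, "wz": -0.1, "claw": 0.68}, {"tx": 0.75, "ty": -1, "tz": 0, "wx": 0, "wy": 0, "wz": -0.1, "claw": 0.68}, {"tx": 0.75, "ty": -1, "tz": 0, "wx": 0, "wy": 0, "wz": -0.1, "claw": 0.68}, {"tx": 0.75, "ty": -1, "tz": 0, "wx": 0, "wy": 0, "wz": -0.1, "claw": 0.68}, {"tx": 0.75, "ty": -1, "tz": 0, "wx": 0, "wy": 0, "wz": -0.1, "claw": 0.68}]'

```text
clock: 1.7
tool_pos: [0.4295, 0.3318, 0.5224]
eef_rot: [0.586, 0.81, -0.0, -0.0]
contact_force: [0.3, -0.9, -0.2]
opening: 0.839
finger_force: 0.0
```

Call:
drive_tool --targets '[{"tx": 0.2, "ty": -1, "tz": 0, "wx": 0, "wy": 0, "wz": -0.1, "claw": 0.68}, {"tx": 0.2, "ty": -1, "tz": 0, "wx": 0, "wy": 0, "wz": -0.1, "claw": 0.68}, {"tx": 0.2, "ty": -1, "tz": 0, "wx": 0, "wy": 0, "wz": -0.1, "claw": 0.68}, {"tx": 0.2, "ty": -1, "tz": 0, "wx": 0, "wy": 0, "wz": 0, "claw": 0.68}, {"tx": 0.2, "ty": -1, "tz": 0, "wx": 0, "wy": 0, "wz": 0, "claw": 0.68}, {"tx": 0.2, "ty": -1, "tz": 0, "wx": 0, "wy": 0, "wz": 0, "claw": 0.68}, {"tx": 0.2, "ty": -1, "tz": 0, "wx": 0, "wy": 0, "wz": 0, "claw": 0.68}, {"tx": 0.2, "ty": -1, "tz": 0, "wx": 0, "wy": 0, "wz": 0, "claw": 0.68}]'

```text
clock: 2.5
tool_pos: [0.4768, 0.092, 0.5224]
eef_rot: [0.704, 0.71, -0.0, -0.0]
contact_force: [0.9, 1.2, 0.1]
opening: 0.836
finger_force: 0.0
```

Call:
drive_tool --targets '[{"tx": 0.05, "ty": -1, "tz": 0, "wx": 0, "wy": 0, "wz": 0.01, "claw": 0.68}, {"tx": 0.05, "ty": -1, "tz": 0, "wx": 0, "wy": 0, "wz": 0, "claw": 0.68}, {"tx": 0.05, "ty": -1, "tz": -0.5, "wx": 0, "wy": 0, "wz": 0, "claw": 0.68}, {"tx": 0.05, "ty": -1, "tz": -1, "wx": 0, "wy": 0, "wz": 0, "claw": 0.68}, {"tx": 0.05, "ty": -1, "tz": -1, "wx": 0, "wy": 0, "wz": 0, "claw": 0.68}, {"tx": 0.05, "ty": -1, "tz": -1, "wx": 0, "wy": 0, "wz": 0, "claw": 0.68}, {"tx": 0.05, "ty": -1, "tz": -1, "wx": 0, "wy": 0, "wz": 0, "claw": 0.68}, {"tx": 0.05, "ty": -1, "tz": -1, "wx": 0, "wy": 0, "wz": 0, "claw": 0.68}]'

```text
clock: 3.3
tool_pos: [0.4886, -0.1477, 0.3564]
eef_rot: [0.7, 0.714, -0.0, -0.0]
contact_force: [0.4, 0.5, -0.6]
opening: 0.842
finger_force: 0.0
```

Call:
drive_tool --targets '[{"tx": 0, "ty": -0.8, "tz": -1, "wx": 0, "wy": 0, "wz": 0, "claw": 0.68}, {"tx": 0, "ty": -0.8, "tz": -1, "wx": 0, "wy": 0, "wz": 0, "claw": 0.68}, {"tx": 0, "ty": -0.8, "tz": -1, "wx": 0, "wy": 0, "wz": 0, "claw": 0.68}, {"tx": 0, "ty": -0.1, "tz": -1, "wx": 0, "wy": 0, "wz": 0, "claw": 0.68}, {"tx": 0, "ty": 0, "tz": -1, "wx": 0, "wy": 0, "wz": 0, "claw": 0.68}, {"tx": 0, "ty": 0, "tz": 0, "wx": 0, "wy": 0, "wz": 0, "claw": 0.68}, {"tx": 0, "ty": 0, "tz": 0, "wx": 0, "wy": 0, "wz": 0, "claw": 0.68}, {"tx": 0, "ty": 0, "tz": 0, "wx": 0, "wy": 0, "wz": 0, "claw": 0.68}]'

```text
clock: 4.1
tool_pos: [0.4899, -0.2219, 0.2092]
eef_rot: [0.7, 0.714, 0.001, 0.001]
contact_force: [-0.2, 0.4, 0.0]
opening: 0.84
finger_force: 0.0
```

```bash
python3 - <<'E'
from m import *
st(); s=vision.snapshot("wrist");print(cases(s));t=vision.snapshot("top");print(cases(t));print(np.round(s["cam_to_world"],3).tolist())
cv2.imwrite("pics/4.png",np.hstack([cv2.resize(s["image"],(400,300)),cv2.resize(t["image"],(400,300))]))
E
```

```text
4.1 [ 0.4899 -0.2219  0.2092] [7.000e-01 7.141e-01 6.000e-04 1.200e-03] F [-0.174   0.4187  0.0009] M [-0.112   0.0884  0.0095] 0.8397 0.0
[(479, -432, 57, 59, -89.0), (491, -220, 55, 110, 1.0), (396, -210, 57, 111, 6.9)]
[(311, 26, 82, 96, -29.7), (395, -211, 57, 113, 6.8), (476, -414, 58, 115, 5.1)]
[[1.0, -0.018, -0.009, 0.489], [0.02, 0.955, 0.295, -0.145], [0.003, -0.296, 0.955, 0.346], [0.0, 0.0, 0.0, 1.0]]
```

View pics/4.png

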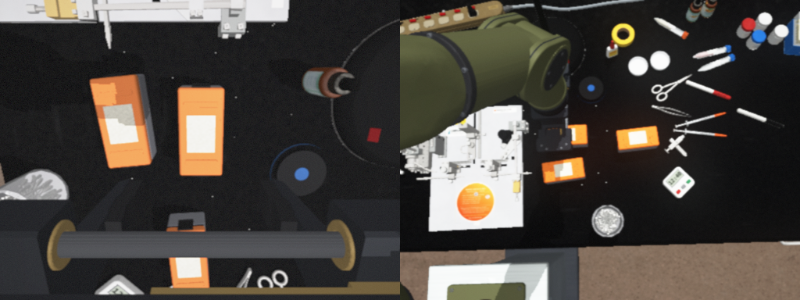

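Wrist view: the case sits at (0.491,-0.220) with 1° yaw, already under the tool. The pad's blue dot is at px (301,174) of the shrunk image. Next I descend and grasp.

Call:
drive_tool --targets '[{"tx": 0, "ty": 0, "tz": -1, "wx": 0, "wy": 0, "wz": 0, "claw": 0.68}, {"tx": 0, "ty": 0, "tz": -1, "wx": 0, "wy": 0, "wz": 0, "claw": 0.68}, {"tx": 0, "ty": 0, "tz": -1, "wx": 0, "wy": 0, "wz": 0, "claw": 0.68}, {"tx": 0, "ty": 0, "tz": -1, "wx": 0, "wy": 0, "wz": 0, "claw": 0.68}, {"tx": 0, "ty": 0, "tz": -1, "wx": 0, "wy": 0, "wz": 0, "claw": 0.68}, {"tx": 0, "ty": 0, "tz": -0.8, "wx": 0, "wy": 0, "wz": 0, "claw": 0.68}, {"tx": 0, "ty": 0, "tz": -0.3, "wx": 0, "wy": 0, "wz": 0, "claw": 0.68}, {"tx": 0, "ty": 0, "tz": -0.2, "wx": 0, "wy": 0, "wz": 0, "claw": 0.68}]'

```text
clock: 5.0
tool_pos: [0.4896, -0.2219, 0.0189]
eef_rot: [0.7, 0.714, 0.0, 0.0]
contact_force: [0.3, -0.7, 0.4]
opening: 0.84
finger_force: 0.0
```

Call:
drive_tool --targets '[{"tx": 0, "ty": 0, "tz": 0, "wx": 0, "wy": 0, "wz": 0, "claw": 0.0}, {"tx": 0, "ty": 0, "tz": 0, "wx": 0, "wy": 0, "wz": 0, "claw": -1}, {"tx": 0, "ty": 0, "tz": 0, "wx": 0, "wy": 0, "wz": 0, "claw": -1}, {"tx": 0, "ty": 0, "tz": 0, "wx": 0, "wy": 0, "wz": 0, "claw": -1}, {"tx": 0, "ty": 0, "tz": 0, "wx": 0, "wy": 0, "wz": 0, "claw": -1}, {"tx": 0, "ty": 0, "tz": 0, "wx": 0, "wy": 0, "wz": 0, "claw": -1}, {"tx": 0, "ty": 0, "tz": 0, "wx": 0, "wy": 0, "wz": 0, "claw": -1}, {"tx": 0, "ty": 0, "tz": 0, "wx": 0, "wy": 0, "wz": 0, "claw": -1}]'

```text
clock: 5.8
tool_pos: [0.4898, -0.2221, 0.0199]
eef_rot: [0.7, 0.714, 0.0, 0.001]
contact_force: [-0.2, -0.7, 6.3]
opening: 0.606
finger_force: 35.0
```

Call:
drive_tool --targets '[{"tx": 0, "ty": 0, "tz": 0.3, "wx": 0, "wy": 0, "wz": 0, "claw": -1}, {"tx": 0, "ty": 0, "tz": 0.7, "wx": 0, "wy": 0, "wz": 0, "claw": -1}, {"tx": 0, "ty": 0, "tz": 1, "wx": 0, "wy": 0, "wz": 0, "claw": -1}, {"tx": 0, "ty": 0, "tz": 1, "wx": 0, "wy": 0, "wz": 0, "claw": -1}, {"tx": 0, "ty": 0, "tz": 1, "wx": 0, "wy": 0, "wz": 0, "claw": -1}, {"tx": 0, "ty": 0, "tz": 1, "wx": 0, "wy": 0, "wz": 0, "claw": -1}, {"tx": 0, "ty": 0, "tz": 0.7, "wx": 0, "wy": 0, "wz": 0, "claw": -1}, {"tx": 0, "ty": 0, "tz": 0.3, "wx": 0, "wy": 0, "wz": 0, "claw": -1}]'

```text
clock: 6.6
tool_pos: [0.4894, -0.2219, 0.201]
eef_rot: [0.7, 0.714, 0.001, 0.001]
contact_force: [1.0, 0.5, -3.2]
opening: 0.609
finger_force: 35.0
```

Call:
drive_tool --targets '[{"tx": 0, "ty": 1, "tz": 0, "wx": 0, "wy": 0, "wz": 0, "claw": -1}, {"tx": 0, "ty": 1, "tz": 0, "wx": 0, "wy": 0, "wz": 0, "claw": -1}, {"tx": 0, "ty": 0.6, "tz": 0, "wx": 0, "wy": 0, "wz": 0, "claw": -1}, {"tx": 0, "ty": -1, "tz": 0, "wx": 0, "wy": 0, "wz": 0, "claw": -1}, {"tx": 0, "ty": -1, "tz": 0, "wx": 0, "wy": 0, "wz": 0, "claw": -1}, {"tx": 0, "ty": -1, "tz": 0, "wx": 0, "wy": 0, "wz": 0, "claw": -1}, {"tx": 0, "ty": -1, "tz": 0, "wx": 0, "wy": 0, "wz": 0, "claw": -1}, {"tx": 0, "ty": -1, "tz": 0, "wx": 0, "wy": 0, "wz": 0, "claw": -1}]'

```text
clock: 7.4
tool_pos: [0.4881, -0.2943, 0.198]
eef_rot: [0.7, 0.714, -0.0, -0.001]
contact_force: [-0.1, -0.9, -2.6]
opening: 0.605
finger_force: 35.0
```

Call:
drive_tool --targets '[{"tx": 0, "ty": 1, "tz": 0, "wx": 0, "wy": 0, "wz": 0, "claw": -1}, {"tx": 0, "ty": 1, "tz": 0, "wx": 0, "wy": 0, "wz": 0, "claw": -1}, {"tx": 0, "ty": 1, "tz": 0, "wx": 0, "wy": 0, "wz": 0, "claw": -1}, {"tx": 0, "ty": 1, "tz": 0, "wx": 0, "wy": 0, "wz": 0, "claw": -1}, {"tx": 0, "ty": 1, "tz": 0, "wx": 0, "wy": 0, "wz": 0, "claw": -1}, {"tx": 0, "ty": -1, "tz": 0, "wx": 0, "wy": 0, "wz": 0, "claw": -1}, {"tx": 0, "ty": -1, "tz": 0, "wx": 0, "wy": 0, "wz": 0, "claw": -1}, {"tx": 0, "ty": -0.6, "tz": 0, "wx": 0, "wy": 0, "wz": 0, "claw": -1}]'

```text
clock: 8.2
tool_pos: [0.4882, -0.2235, 0.1983]
eef_rot: [0.7, 0.714, -0.001, -0.0]
contact_force: [-0.0, -0.8, -3.0]
opening: 0.608
finger_force: 35.0
```

Call:
drive_tool --targets '[{"tx": 0, "ty": 0, "tz": 0, "wx": 0.1, "wy": 0, "wz": 0, "claw": -1}, {"tx": 0, "ty": 0, "tz": 0, "wx": 0.1, "wy": 0, "wz": 0, "claw": -1}, {"tx": 0, "ty": 0, "tz": 0, "wx": 0.1, "wy": 0, "wz": 0, "claw": -1}, {"tx": 0, "ty": 0, "tz": 0, "wx": 0, "wy": 0, "wz": 0, "claw": -1}, {"tx": 0, "ty": 0, "tz": 0, "wx": 0, "wy": 0, "wz": 0, "claw": -1}, {"tx": 0, "ty": 0, "tz": 0, "wx": 0, "wy": 0, "wz": 0, "claw": -1}, {"tx": 0, "ty": 0, "tz": 0, "wx": 0, "wy": 0, "wz": 0, "claw": -1}, {"tx": 0, "ty": 0, "tz": 0, "wx": 0, "wy": 0, "wz": 0, "claw": -1}]'

```text
clock: 9.0
tool_pos: [0.4893, -0.2203, 0.199]
eef_rot: [0.691, 0.706, 0.111, -0.109]
contact_force: [0.5, 0.3, -1.6]
opening: 0.606
finger_force: 35.0
```

```bash
cat >> h.py <<'E'
def avg(n=8):
    F=[];M=[]
    for i in range(n):
        s=r.get_state();F.append(s["contact_force"]);M.append(s["moment"]);vision.snapshot("wrist")
    print("avgF",np.mean(F,0).round(3),"avgM",np.mean(M,0).round(4),"sd",np.std(F,0).round(2),np.std(M,0).round(4))
E
python3 - <<'E'
from h import *
st();avg();st()
E
```

```text
9.0 [ 0.4893 -0.2203  0.199 ] [ 0.6907  0.7061  0.1115 -0.1094] F [ 0.5079  0.3282 -1.5885] M [-0.4537  0.047   0.0622] 0.6059 34.9983
avgF [-0.152 -0.141 -2.024] avgM [-0.4825  0.0636  0.0199] sd [0.51 0.37 0.54] [0.0324 0.0234 0.026 ]
9.4 [ 0.489  -0.2217  0.1987] [ 0.6916  0.7052  0.1117 -0.1095] F [ 0.305  -0.2817 -1.9081] M [-0.4639 -0.0133  0.0089] 0.6097 34.9984
```

Call:
drive_tool --targets '[{"tx": 0, "ty": 0, "tz": 0, "wx": -0.05, "wy": 0, "wz": 0, "claw": -1}, {"tx": 0, "ty": 0, "tz": 0, "wx": -0.05, "wy": 0, "wz": 0, "claw": -1}, {"tx": 0, "ty": 0, "tz": 0, "wx": -0.05, "wy": 0, "wz": 0, "claw": -1}, {"tx": 0, "ty": 0, "tz": 0, "wx": -0.05, "wy": 0, "wz": 0, "claw": -1}, {"tx": 0, "ty": 0, "tz": 0, "wx": -0.05, "wy": 0, "wz": 0, "claw": -1}, {"tx": 0, "ty": 0, "tz": 0, "wx": -0.05, "wy": 0, "wz": 0, "claw": -1}, {"tx": 0, "ty": 0, "tz": 0, "wx": 0, "wy": 0, "wz": 0, "claw": -1}, {"tx": 0, "ty": 0, "tz": 0, "wx": 0, "wy": 0, "wz": 0, "claw": -1}]'

```text
clock: 10.2
tool_pos: [0.4891, -0.2214, 0.1988]
eef_rot: [0.7, 0.714, 0.0, -0.0]
contact_force: [-0.6, -0.0, -1.5]
opening: 0.608
finger_force: 35.0
```

```bash
python3 -c "
from h import *
avg(8);st()"
```

```text
avgF [-0.324  0.074 -2.294] avgM [-0.0658  0.0665 -0.009 ] sd [0.41 0.41 0.53] [0.0554 0.0197 0.02  ]
10.6 [ 0.4889 -0.2221  0.1987] [ 7.004e-01  7.137e-01  1.000e-04 -1.000e-04] F [-0.477  -0.7082 -1.6357] M [-0.0973  0.0229  0.0162] 0.609 34.9983
```

Call:
drive_tool --targets '[{"tx": 0, "ty": 0, "tz": 0, "wx": -0.1, "wy": 0, "wz": 0, "claw": -1}, {"tx": 0, "ty": 0, "tz": 0, "wx": -0.1, "wy": 0, "wz": 0, "claw": -1}, {"tx": 0, "ty": 0, "tz": 0, "wx": -0.1, "wy": 0, "wz": 0, "claw": -1}, {"tx": 0, "ty": 0, "tz": 0, "wx": 0, "wy": 0, "wz": 0, "claw": -1}, {"tx": 0, "ty": 0, "tz": 0, "wx": 0, "wy": 0, "wz": 0, "claw": -1}, {"tx": 0, "ty": 0, "tz": 0, "wx": 0, "wy": 0, "wz": 0, "claw": -1}, {"tx": 0, "ty": 0, "tz": 0, "wx": 0.05, "wy": 0, "wz": 0, "claw": -1}, {"tx": 0, "ty": 0, "tz": 0, "wx": 0.05, "wy": 0, "wz": 0, "claw": -1}]'

```text
clock: 11.4
tool_pos: [0.4885, -0.2236, 0.1992]
eef_rot: [0.698, 0.709, -0.073, 0.072]
contact_force: [-0.7, -0.4, -2.4]
opening: 0.61
finger_force: 35.0
```

Call:
drive_tool --targets '[{"tx": 0, "ty": 0, "tz": 0, "wx": 0.05, "wy": 0, "wz": 0, "claw": -1}, {"tx": 0, "ty": 0, "tz": 0, "wx": 0.05, "wy": 0, "wz": 0, "claw": -1}, {"tx": 0, "ty": 0, "tz": 0, "wx": 0.05, "wy": 0, "wz": 0, "claw": -1}, {"tx": 0, "ty": 0, "tz": 0, "wx": 0.05, "wy": 0, "wz": 0, "claw": -1}, {"tx": 0, "ty": 0, "tz": 0, "wx": 0, "wy": 0, "wz": 0, "claw": -1}, {"tx": 0, "ty": 0, "tz": 0, "wx": 0, "wy": 0, "wz": 0, "claw": -1}, {"tx": 0, "ty": 0, "tz": 0, "wx": 0, "wy": 0, "wz": 0, "claw": -1}, {"tx": 0, "ty": 0, "tz": 0, "wx": 0, "wy": 0, "wz": 0, "claw": -1}]'

```text
clock: 12.2
tool_pos: [0.489, -0.2212, 0.1987]
eef_rot: [0.7, 0.714, -0.0, -0.0]
contact_force: [0.0, 0.4, -2.1]
opening: 0.607
finger_force: 35.0
```

```bash
python3 -c "
from h import *
avg(8);st()"
```

```text
avgF [ 0.108  0.118 -2.088] avgM [-0.0511  0.0318 -0.0211] sd [0.52 0.61 0.59] [0.0268 0.0206 0.0307]
12.6 [ 0.489  -0.2216  0.1987] [ 0.7     0.7141 -0.      0.    ] F [-0.2342 -1.0625 -1.8432] M [-0.0667  0.0116 -0.0239] 0.6095 34.9984
```

Quiet: the moment changes by only 0.015 N m between ends, and 0.22 kg is too light for a case plus ball. It goes back down.

Call:
drive_tool --targets '[{"tx": 0, "ty": 0, "tz": -1, "wx": 0, "wy": 0, "wz": 0, "claw": -1}, {"tx": 0, "ty": 0, "tz": -1, "wx": 0, "wy": 0, "wz": 0, "claw": -1}, {"tx": 0, "ty": 0, "tz": -1, "wx": 0, "wy": 0, "wz": 0, "claw": -1}, {"tx": 0, "ty": 0, "tz": -1, "wx": 0, "wy": 0, "wz": 0, "claw": -1}, {"tx": 0, "ty": 0, "tz": -1, "wx": 0, "wy": 0, "wz": 0, "claw": -1}, {"tx": 0, "ty": 0, "tz": -0.5, "wx": 0, "wy": 0, "wz": 0, "claw": -1}, {"tx": 0, "ty": 0, "tz": -0.3, "wx": 0, "wy": 0, "wz": 0, "claw": -1}, {"tx": 0, "ty": 0, "tz": -0.15, "wx": 0, "wy": 0, "wz": 0, "claw": -1}]'

```text
clock: 13.4
tool_pos: [0.4893, -0.2219, 0.02]
eef_rot: [0.7, 0.714, 0.0, 0.0]
contact_force: [0.7, -0.0, -2.6]
opening: 0.612
finger_force: 35.0
```

Call:
drive_tool --targets '[{"tx": 0, "ty": 0, "tz": -0.05, "wx": 0, "wy": 0, "wz": 0, "claw": -1}, {"tx": 0, "ty": 0, "tz": 0, "wx": 0, "wy": 0, "wz": 0, "claw": -1}, {"tx": 0, "ty": 0, "tz": 0, "wx": 0, "wy": 0, "wz": 0, "claw": 0.4}, {"tx": 0, "ty": 0, "tz": 0, "wx": 0, "wy": 0, "wz": 0, "claw": 0.6}, {"tx": 0, "ty": 0, "tz": 0, "wx": 0, "wy": 0, "wz": 0, "claw": 0.68}, {"tx": 0, "ty": 0, "tz": 0, "wx": 0, "wy": 0, "wz": 0, "claw": 0.68}, {"tx": 0, "ty": 0, "tz": 0, "wx": 0, "wy": 0, "wz": 0, "claw": 0.68}, {"tx": 0, "ty": 0, "tz": 0, "wx": 0, "wy": 0, "wz": 0, "claw": 0.68}]'

```text
clock: 14.2
tool_pos: [0.489, -0.2217, 0.0187]
eef_rot: [0.7, 0.714, 0.0, 0.0]
contact_force: [0.1, 1.2, -0.3]
opening: 0.84
finger_force: 0.0
```

Call:
drive_tool --targets '[{"tx": 0, "ty": 0, "tz": 1, "wx": 0, "wy": 0, "wz": 0, "claw": 0.68}, {"tx": 0, "ty": 0, "tz": 1, "wx": 0, "wy": 0, "wz": 0, "claw": 0.68}, {"tx": 0, "ty": 0, "tz": 1, "wx": 0, "wy": 0, "wz": 0, "claw": 0.68}, {"tx": -0.6, "ty": 0.1, "tz": 0.5, "wx": 0, "wy": 0, "wz": 0.05, "claw": 0.68}, {"tx": -1, "ty": 0.1, "tz": 0, "wx": 0, "wy": 0, "wz": 0.05, "claw": 0.68}, {"tx": -1, "ty": 0.1, "tz": 0, "wx": 0, "wy": 0, "wz": 0, "claw": 0.68}, {"tx": -0.53, "ty": 0.05, "tz": 0, "wx": 0, "wy": 0, "wz": 0, "claw": 0.68}, {"tx": 0, "ty": 0, "tz": 0, "wx": 0, "wy": 0, "wz": 0, "claw": 0.68}]'

```text
clock: 15.0
tool_pos: [0.3922, -0.2109, 0.1239]
eef_rot: [0.663, 0.749, -0.001, -0.002]
contact_force: [1.4, -0.2, -1.0]
opening: 0.843
finger_force: 0.0
```

```bash
python3 -c "
from m import *
st();print(cases(vision.snapshot('wrist')));print(cases(vision.snapshot('top')))"
```

```text
15.0 [ 0.3922 -0.2109  0.1239] [ 6.625e-01  7.490e-01 -7.000e-04 -1.600e-03] F [ 1.3581 -0.2442 -1.045 ] M [-0.1207  0.0296 -0.0431] 0.843 0.0
[(489, -214, 58, 98, 1.1), (396, -210, 55, 111, 6.9)]
[(310, 27, 82, 96, -30.4), (476, -414, 58, 115, 5.1)]
```

Call:
drive_tool --targets '[{"tx": 0.03, "ty": 0, "tz": -0.8, "wx": 0, "wy": 0, "wz": 0, "claw": 0.68}, {"tx": 0, "ty": 0, "tz": -1, "wx": 0, "wy": 0, "wz": 0, "claw": 0.68}, {"tx": 0, "ty": 0, "tz": -1, "wx": 0, "wy": 0, "wz": 0, "claw": 0.68}, {"tx": 0, "ty": 0, "tz": -0.5, "wx": 0, "wy": 0, "wz": 0, "claw": 0.68}, {"tx": 0, "ty": 0, "tz": -0.15, "wx": 0, "wy": 0, "wz": 0, "claw": 0.68}, {"tx": 0, "ty": 0, "tz": 0, "wx": 0, "wy": 0, "wz": 0, "claw": 0}, {"tx": 0, "ty": 0, "tz": 0, "wx": 0, "wy": 0, "wz": 0, "claw": -1}, {"tx": 0, "ty": 0, "tz": 0, "wx": 0, "wy": 0, "wz": 0, "claw": -1}]'

```text
clock: 15.9
tool_pos: [0.4023, -0.2144, 0.0259]
eef_rot: [0.662, 0.75, -0.001, -0.006]
contact_force: [0.7, -0.1, -4.9]
opening: 0.615
finger_force: 35.0
```

Call:
drive_tool --targets '[{"tx": 0, "ty": 0, "tz": 0, "wx": 0, "wy": 0, "wz": 0, "claw": -1}, {"tx": 0, "ty": 0, "tz": 0, "wx": 0, "wy": 0, "wz": 0, "claw": -1}, {"tx": 0, "ty": 0, "tz": 0.3, "wx": 0, "wy": 0, "wz": 0, "claw": -1}, {"tx": 0, "ty": 0, "tz": 0.7, "wx": 0, "wy": 0, "wz": 0, "claw": -1}, {"tx": 0, "ty": 0, "tz": 1, "wx": 0, "wy": 0, "wz": 0, "claw": -1}, {"tx": 0, "ty": 0, "tz": 1, "wx": 0, "wy": 0, "wz": 0, "claw": -1}, {"tx": 0, "ty": 0, "tz": 1, "wx": 0, "wy": 0, "wz": 0, "claw": -1}, {"tx": 0, "ty": 0, "tz": 1, "wx": 0, "wy": 0, "wz": 0, "claw": -1}]'

```text
clock: 16.7
tool_pos: [0.4016, -0.2139, 0.1776]
eef_rot: [0.662, 0.75, -0.001, -0.006]
contact_force: [-0.0, 0.2, -4.9]
opening: 0.605
finger_force: 35.0
```

Call:
drive_tool --targets '[{"tx": 0, "ty": 0, "tz": 0.7, "wx": 0, "wy": 0, "wz": 0, "claw": -1}, {"tx": 0, "ty": 0, "tz": 0.3, "wx": 0, "wy": 0, "wz": 0, "claw": -1}, {"tx": 0, "ty": 0, "tz": 0, "wx": 0, "wy": 0, "wz": 0, "claw": -1}, {"tx": 0, "ty": 0, "tz": 0, "wx": 0, "wy": 0, "wz": 0, "claw": -1}, {"tx": 0, "ty": 0, "tz": 0, "wx": 0, "wy": 0, "wz": 0, "claw": -1}, {"tx": 0, "ty": 1, "tz": 0, "wx": 0, "wy": 0, "wz": 0, "claw": -1}, {"tx": 0, "ty": 1, "tz": 0, "wx": 0, "wy": 0, "wz": 0, "claw": -1}, {"tx": 0, "ty": 0.6, "tz": 0, "wx": 0, "wy": 0, "wz": 0, "claw": -1}]'

```text
clock: 17.5
tool_pos: [0.4011, -0.1341, 0.2046]
eef_rot: [0.661, 0.75, -0.002, -0.008]
contact_force: [-0.0, 0.8, -4.8]
opening: 0.607
finger_force: 35.0
```

Call:
drive_tool --targets '[{"tx": 0, "ty": -1, "tz": 0, "wx": 0, "wy": 0, "wz": 0, "claw": -1}, {"tx": 0, "ty": -1, "tz": 0, "wx": 0, "wy": 0, "wz": 0, "claw": -1}, {"tx": 0, "ty": -1, "tz": 0, "wx": 0, "wy": 0, "wz": 0, "claw": -1}, {"tx": 0, "ty": -1, "tz": 0, "wx": 0, "wy": 0, "wz": 0, "claw": -1}, {"tx": 0, "ty": -1, "tz": 0, "wx": 0, "wy": 0, "wz": 0, "claw": -1}, {"tx": 0, "ty": 1, "tz": 0, "wx": 0, "wy": 0, "wz": 0, "claw": -1}, {"tx": 0, "ty": 1, "tz": 0, "wx": 0, "wy": 0, "wz": 0, "claw": -1}, {"tx": 0, "ty": 0.4, "tz": 0, "wx": 0, "wy": 0, "wz": 0, "claw": -1}]'

```text
clock: 18.3
tool_pos: [0.4009, -0.2114, 0.2044]
eef_rot: [0.661, 0.75, -0.001, -0.009]
contact_force: [0.2, 0.0, -4.3]
opening: 0.612
finger_force: 35.0
```

Call:
drive_tool --targets '[{"tx": 0, "ty": 0, "tz": 0, "wx": 0.1, "wy": 0, "wz": 0, "claw": -1}, {"tx": 0, "ty": 0, "tz": 0, "wx": 0.1, "wy": 0, "wz": 0, "claw": -1}, {"tx": 0, "ty": 0, "tz": 0, "wx": 0.1, "wy": 0, "wz": 0, "claw": -1}, {"tx": 0, "ty": 0, "tz": 0, "wx": 0, "wy": 0, "wz": 0, "claw": -1}, {"tx": 0, "ty": 0, "tz": 0, "wx": 0, "wy": 0, "wz": 0, "claw": -1}, {"tx": 0, "ty": 0, "tz": 0, "wx": 0, "wy": 0, "wz": 0, "claw": -1}, {"tx": 0, "ty": 0, "tz": 0, "wx": -0.05, "wy": 0, "wz": 0, "claw": -1}, {"tx": 0, "ty": 0, "tz": 0, "wx": -0.05, "wy": 0, "wz": 0, "claw": -1}]'

```text
clock: 19.1
tool_pos: [0.4022, -0.2133, 0.2058]
eef_rot: [0.657, 0.746, 0.076, -0.075]
contact_force: [-0.8, 0.8, -4.6]
opening: 0.609
finger_force: 35.0
```

Call:
drive_tool --targets '[{"tx": 0, "ty": 0, "tz": 0, "wx": -0.05, "wy": 0, "wz": 0, "claw": -1}, {"tx": 0, "ty": 0, "tz": 0, "wx": -0.05, "wy": 0, "wz": 0, "claw": -1}, {"tx": 0, "ty": 0, "tz": 0, "wx": -0.05, "wy": 0, "wz": 0, "claw": -1}, {"tx": 0, "ty": 0, "tz": 0, "wx": -0.05, "wy": 0, "wz": 0, "claw": -1}, {"tx": 0, "ty": 0, "tz": 0, "wx": 0, "wy": 0, "wz": 0, "claw": -1}, {"tx": 0, "ty": 0, "tz": 0, "wx": 0, "wy": 0, "wz": 0, "claw": -1}, {"tx": 0, "ty": 0, "tz": 0, "wx": 0, "wy": 0, "wz": 0, "claw": -1}, {"tx": 0, "ty": 0, "tz": 0, "wx": 0, "wy": 0, "wz": 0, "claw": -1}]'

```text
clock: 19.9
tool_pos: [0.4021, -0.2149, 0.2058]
eef_rot: [0.662, 0.749, -0.001, -0.006]
contact_force: [-0.6, 1.6, -4.6]
opening: 0.609
finger_force: 35.0
```

```bash
python3 -c "
from h import *
st();avg(8)"
```

```text
19.9 [ 0.4021 -0.2149  0.2058] [ 0.6621  0.7493 -0.0013 -0.0062] F [-0.5648  1.6122 -4.5798] M [-0.0742  0.0331 -0.0311] 0.6085 34.9986
avgF [-0.058  0.09  -4.462] avgM [-0.0807  0.0129 -0.0034] sd [0.35 0.69 0.47] [0.0312 0.0365 0.0294]
```

Call:
drive_tool --targets '[{"tx": 0, "ty": 0, "tz": 0, "wx": -0.1, "wy": 0, "wz": 0, "claw": -1}, {"tx": 0, "ty": 0, "tz": 0, "wx": -0.1, "wy": 0, "wz": 0, "claw": -1}, {"tx": 0, "ty": 0, "tz": 0, "wx": -0.1, "wy": 0, "wz": 0, "claw": -1}, {"tx": 0, "ty": 0, "tz": 0, "wx": 0, "wy": 0, "wz": 0, "claw": -1}, {"tx": 0, "ty": 0, "tz": 0, "wx": 0, "wy": 0, "wz": 0, "claw": -1}, {"tx": 0, "ty": 0, "tz": 0, "wx": 0, "wy": 0, "wz": 0, "claw": -1}, {"tx": 0, "ty": 0, "tz": 0, "wx": 0.05, "wy": 0, "wz": 0, "claw": -1}, {"tx": 0, "ty": 0, "tz": 0, "wx": 0.05, "wy": 0, "wz": 0, "claw": -1}]'

```text
clock: 21.1
tool_pos: [0.4017, -0.216, 0.2062]
eef_rot: [0.66, 0.744, -0.079, 0.062]
contact_force: [-0.4, -0.6, -4.3]
opening: 0.612
finger_force: 35.0
```

Call:
drive_tool --targets '[{"tx": 0, "ty": 0, "tz": 0, "wx": 0.05, "wy": 0, "wz": 0, "claw": -1}, {"tx": 0, "ty": 0, "tz": 0, "wx": 0.05, "wy": 0, "wz": 0, "claw": -1}, {"tx": 0, "ty": 0, "tz": 0, "wx": 0.05, "wy": 0, "wz": 0, "claw": -1}, {"tx": 0, "ty": 0, "tz": 0, "wx": 0.05, "wy": 0, "wz": 0, "claw": -1}, {"tx": 0, "ty": 0, "tz": 0, "wx": 0, "wy": 0, "wz": 0, "claw": -1}, {"tx": 0, "ty": 0, "tz": 0, "wx": 0, "wy": 0, "wz": 0, "claw": -1}, {"tx": 0, "ty": 0, "tz": 0, "wx": 0, "wy": 0, "wz": 0, "claw": -1}, {"tx": 0, "ty": 0, "tz": 0, "wx": 0, "wy": 0, "wz": 0, "claw": -1}]'

```text
clock: 21.9
tool_pos: [0.402, -0.2141, 0.2057]
eef_rot: [0.662, 0.75, -0.002, -0.006]
contact_force: [-0.6, 0.5, -4.9]
opening: 0.611
finger_force: 35.0
```

```bash
python3 -c "
from h import *
st();avg(8)"
```

```text
21.9 [ 0.402  -0.2141  0.2057] [ 0.6616  0.7499 -0.0016 -0.0063] F [-0.5816  0.4585 -4.894 ] M [-0.1282  0.0807  0.0512] 0.6111 34.9986
avgF [-0.135 -0.399 -4.638] avgM [-0.1104  0.0277 -0.0098] sd [0.54 0.42 0.44] [0.0285 0.0407 0.0377]
```

Call:
drive_tool --targets '[{"tx": 0.5, "ty": 0, "tz": 0, "wx": 0, "wy": 0, "wz": 0, "claw": -1}, {"tx": 0.8, "ty": 0, "tz": 0, "wx": -0.005, "wy": -0.0105, "wz": 0, "claw": -1}, {"tx": 0.7, "ty": 0, "tz": 0, "wx": 0, "wy": 0, "wz": 0, "claw": -1}, {"tx": 0, "ty": 0, "tz": 0, "wx": 0.1, "wy": 0, "wz": 0, "claw": -1}, {"tx": 0, "ty": 0, "tz": 0, "wx": 0.1, "wy": 0, "wz": 0, "claw": -1}, {"tx": 0, "ty": 0, "tz": 0, "wx": 0.1, "wy": 0, "wz": 0, "claw": -1}, {"tx": 0, "ty": 0, "tz": 0, "wx": 0, "wy": 0, "wz": 0, "claw": -1}, {"tx": 0, "ty": 0, "tz": 0, "wx": 0, "wy": 0, "wz": 0, "claw": -1}]'

```text
clock: 23.1
tool_pos: [0.4617, -0.2149, 0.2053]
eef_rot: [0.654, 0.74, 0.117, -0.104]
contact_force: [0.0, -0.1, -4.2]
opening: 0.61
finger_force: 35.0
```

Call:
drive_tool --targets '[{"tx": 0, "ty": 0, "tz": 0, "wx": 0, "wy": 0, "wz": 0, "claw": -1}, {"tx": 0, "ty": 0, "tz": 0, "wx": -0.05, "wy": 0, "wz": 0, "claw": -1}, {"tx": 0, "ty": 0, "tz": 0, "wx": -0.05, "wy": 0, "wz": 0, "claw": -1}, {"tx": 0, "ty": 0, "tz": 0, "wx": -0.05, "wy": 0, "wz": 0, "claw": -1}, {"tx": 0, "ty": 0, "tz": 0, "wx": -0.05, "wy": 0, "wz": 0, "claw": -1}, {"tx": 0, "ty": 0, "tz": 0, "wx": -0.05, "wy": 0, "wz": 0, "claw": -1}, {"tx": 0, "ty": 0, "tz": 0, "wx": -0.02, "wy": 0, "wz": 0, "claw": -1}, {"tx": 0, "ty": 0, "tz": 0, "wx": 0, "wy": 0, "wz": 0, "claw": -1}]'

```text
clock: 23.9
tool_pos: [0.4624, -0.212, 0.2059]
eef_rot: [0.66, 0.751, 0.012, -0.011]
contact_force: [-0.4, 0.8, -4.6]
opening: 0.609
finger_force: 35.0
```

```bash
python3 -c "
from h import *
st();avg(12);st();print(np.round(r.get_state()['q'],3))"
```

```text
23.9 [ 0.4624 -0.212   0.2059] [ 0.6602  0.7509  0.0122 -0.0112] F [-0.3549  0.7646 -4.6074] M [-0.1293  0.0255  0.0473] 0.6088 34.999
avgF [ 0.159 -0.023 -4.62 ] avgM [-0.127   0.0387  0.0081] sd [0.34 0.46 0.5 ] [0.0381 0.0289 0.0262]
24.5 [ 0.462  -0.2146  0.2057] [ 0.6619  0.7494  0.012  -0.0108] F [ 1.1761  0.2132 -4.645 ] M [-0.1022  0.0695  0.0329] 0.6049 34.9989
[ 0.19   0.624  0.281  1.957 -0.335  0.62   0.823]
```

Call:
drive_tool --targets '[{"tx": 0, "ty": 0, "tz": 0, "wx": -0.1, "wy": 0, "wz": 0, "claw": -1}, {"tx": 0, "ty": 0, "tz": 0, "wx": -0.1, "wy": 0, "wz": 0, "claw": -1}, {"tx": 0, "ty": 0, "tz": 0, "wx": -0.13, "wy": 0, "wz": 0, "claw": -1}, {"tx": 0, "ty": 0, "tz": 0, "wx": 0, "wy": 0, "wz": 0, "claw": -1}, {"tx": 0, "ty": 0, "tz": 0, "wx": 0, "wy": 0, "wz": 0, "claw": -1}, {"tx": 0, "ty": 0, "tz": 0, "wx": 0, "wy": 0, "wz": 0, "claw": -1}, {"tx": 0, "ty": 0, "tz": 0, "wx": 0.05, "wy": 0, "wz": 0, "claw": -1}, {"tx": 0, "ty": 0, "tz": 0, "wx": 0.05, "wy": 0, "wz": 0, "claw": -1}]'

```text
clock: 25.3
tool_pos: [0.4615, -0.2164, 0.2062]
eef_rot: [0.66, 0.744, -0.077, 0.068]
contact_force: [-0.6, -0.5, -3.7]
opening: 0.607
finger_force: 35.0
```

Call:
drive_tool --targets '[{"tx": 0, "ty": 0, "tz": 0, "wx": 0.05, "wy": 0, "wz": 0, "claw": -1}, {"tx": 0, "ty": 0, "tz": 0, "wx": 0.05, "wy": 0, "wz": 0, "claw": -1}, {"tx": 0, "ty": 0, "tz": 0, "wx": 0.05, "wy": 0, "wz": 0, "claw": -1}, {"tx": 0, "ty": 0, "tz": 0, "wx": 0.02, "wy": 0, "wz": 0, "claw": -1}, {"tx": 0, "ty": 0, "tz": 0, "wx": 0, "wy": 0, "wz": 0, "claw": -1}, {"tx": 0, "ty": 0, "tz": 0, "wx": 0, "wy": 0, "wz": 0, "claw": -1}, {"tx": 0, "ty": 0, "tz": 0, "wx": 0, "wy": 0, "wz": 0, "claw": -1}, {"tx": 0, "ty": 0, "tz": 0, "wx": 0, "wy": 0, "wz": 0, "claw": -1}]'

```text
clock: 26.1
tool_pos: [0.4622, -0.2138, 0.2056]
eef_rot: [0.661, 0.75, -0.012, 0.01]
contact_force: [0.4, 0.1, -4.9]
opening: 0.61
finger_force: 35.0
```

```bash
python3 -c "
from h import *
st();avg(12);st();print(np.round(r.get_state()['q'],3))"
```

```text
26.1 [ 0.4622 -0.2138  0.2056] [ 0.6613  0.75   -0.0117  0.0098] F [ 0.41    0.1354 -4.9221] M [-0.0731  0.0427 -0.0193] 0.6098 34.9985
avgF [ 0.096  0.07  -4.475] avgM [-0.0566  0.0543  0.0166] sd [0.44 0.42 0.35] [0.0259 0.0206 0.0393]
26.7 [ 0.4621 -0.2145  0.2058] [ 0.6618  0.7496 -0.0116  0.01  ] F [-0.1698  0.0951 -5.169 ] M [-0.0801  0.0798  0.0272] 0.6113 34.9986
[ 0.131  0.62   0.315  1.982 -0.285  0.571  0.754]
```

Call:
drive_tool --targets '[{"tx": 0, "ty": 0, "tz": 0, "wx": -0.07, "wy": 0, "wz": 0, "claw": -1}, {"tx": 0, "ty": 0, "tz": 0, "wx": -0.1, "wy": 0, "wz": 0, "claw": -1}, {"tx": 0, "ty": 0, "tz": 0, "wx": -0.1, "wy": 0, "wz": 0, "claw": -1}, {"tx": 0, "ty": 0, "tz": 0, "wx": 0, "wy": 0, "wz": 0, "claw": -1}, {"tx": 0, "ty": 0, "tz": 0, "wx": 0, "wy": 0, "wz": 0, "claw": -1}, {"tx": 0, "ty": 0, "tz": 0, "wx": 0, "wy": 0, "wz": 0, "claw": -1}, {"tx": 0, "ty": 0, "tz": 0, "wx": 0, "wy": 0, "wz": 0, "claw": -1}, {"tx": 0, "ty": 0, "tz": 0, "wx": 0, "wy": 0, "wz": 0, "claw": -1}]'

```text
clock: 27.5
tool_pos: [0.4617, -0.216, 0.2061]
eef_rot: [0.655, 0.739, -0.117, 0.103]
contact_force: [0.3, -0.8, -4.0]
opening: 0.608
finger_force: 35.0
```

```bash
python3 -c "
from h import *
avg(12);st()"
```

```text
avgF [-0.132  0.176 -4.828] avgM [0.481  0.0562 0.0052] sd [0.56 0.39 0.39] [0.024  0.0247 0.0278]
28.1 [ 0.4621 -0.2144  0.2057] [ 0.6537  0.7405 -0.1171  0.1031] F [ 0.2839 -0.7058 -4.0426] M [0.5173 0.035  0.011 ] 0.6134 34.9984
```

Call:
drive_tool --targets '[{"tx": 0, "ty": 0, "tz": 0, "wx": 0.1, "wy": 0, "wz": 0, "claw": -1}, {"tx": 0, "ty": 0, "tz": 0, "wx": 0.1, "wy": 0, "wz": 0, "claw": -1}, {"tx": 0, "ty": 0, "tz": 0, "wx": 0.1, "wy": 0, "wz": 0, "claw": -1}, {"tx": 0, "ty": 0, "tz": 0, "wx": 0.1, "wy": 0, "wz": 0, "claw": -1}, {"tx": 0, "ty": 0, "tz": 0, "wx": 0.1, "wy": 0, "wz": 0, "claw": -1}, {"tx": 0, "ty": 0, "tz": 0, "wx": 0.1, "wy": 0, "wz": 0, "claw": -1}, {"tx": 0, "ty": 0, "tz": 0, "wx": 0, "wy": 0, "wz": 0, "claw": -1}, {"tx": 0, "ty": 0, "tz": 0, "wx": 0, "wy": 0, "wz": 0, "claw": -1}]'

```text
clock: 28.9
tool_pos: [0.4616, -0.2153, 0.2053]
eef_rot: [0.654, 0.74, 0.116, -0.103]
contact_force: [-0.1, 0.4, -4.5]
opening: 0.613
finger_force: 35.0
```

```bash
python3 -c "
from h import *
avg(12);st()"
```

```text
avgF [ 0.184  0.346 -4.75 ] avgM [-0.6001  0.0388  0.0149] sd [0.36 0.47 0.35] [0.0243 0.0301 0.0315]
29.5 [ 0.4622 -0.2144  0.2058] [ 0.6536  0.7405  0.1174 -0.1038] F [ 0.6622 -0.2977 -4.7334] M [-0.6449  0.0574 -0.0259] 0.6081 34.999
```

Call:
drive_tool --targets '[{"tx": 0, "ty": 0, "tz": 0, "wx": -0.02, "wy": 0, "wz": 0, "claw": -1}, {"tx": 0, "ty": 0, "tz": 0, "wx": -0.05, "wy": 0, "wz": 0, "claw": -1}, {"tx": 0, "ty": 0, "tz": 0, "wx": -0.05, "wy": 0, "wz": 0, "claw": -1}, {"tx": 0, "ty": 0, "tz": 0, "wx": -0.05, "wy": 0, "wz": 0, "claw": -1}, {"tx": 0, "ty": 0, "tz": 0, "wx": -0.05, "wy": 0, "wz": 0, "claw": -1}, {"tx": 0, "ty": 0, "tz": 0, "wx": -0.03, "wy": 0, "wz": 0, "claw": -1}, {"tx": 0, "ty": 0, "tz": 0, "wx": -0.01, "wy": 0, "wz": 0, "claw": -1}, {"tx": 0, "ty": 0, "tz": 0, "wx": 0, "wy": 0, "wz": 0, "claw": -1}]'

```text
clock: 30.3
tool_pos: [0.4622, -0.2137, 0.2058]
eef_rot: [0.661, 0.75, 0.016, -0.014]
contact_force: [0.0, 1.4, -5.4]
opening: 0.61
finger_force: 35.0
```

```bash
python3 -c "
from h import *
avg(18);st()"
```

```text
avgF [ 0.052  0.205 -4.637] avgM [-0.1233  0.0347  0.0005] sd [0.48 0.58 0.36] [0.0249 0.0297 0.0279]
31.2 [ 0.4621 -0.2144  0.2057] [ 0.6616  0.7495  0.0159 -0.0142] F [ 0.1057 -0.1947 -4.5137] M [-0.1061  0.0113  0.0119] 0.6104 34.9989
```

Call:
drive_tool --targets '[{"tx": 0, "ty": 0, "tz": 0, "wx": -0.14, "wy": 0, "wz": 0, "claw": -1}, {"tx": 0, "ty": 0, "tz": 0, "wx": -0.14, "wy": 0, "wz": 0, "claw": -1}, {"tx": 0, "ty": 0, "tz": 0, "wx": 0, "wy": 0, "wz": 0, "claw": -1}, {"tx": 0, "ty": 0, "tz": 0, "wx": 0, "wy": 0, "wz": 0, "claw": -1}, {"tx": 0, "ty": 0, "tz": 0, "wx": 0.05, "wy": 0, "wz": 0, "claw": -1}, {"tx": 0, "ty": 0, "tz": 0, "wx": 0.08, "wy": 0, "wz": 0, "claw": -1}, {"tx": 0, "ty": 0, "tz": 0, "wx": 0.05, "wy": 0, "wz": 0, "claw": -1}, {"tx": 0, "ty": 0, "tz": 0, "wx": 0, "wy": 0, "wz": 0, "claw": -1}]'

```text
clock: 32.0
tool_pos: [0.4612, -0.2192, 0.2066]
eef_rot: [0.665, 0.746, -0.022, 0.021]
contact_force: [-0.3, -0.5, -4.7]
opening: 0.611
finger_force: 35.0
```

```bash
python3 -c "
from h import *
avg(18);st()"
```

```text
avgF [ 0.056  0.159 -4.668] avgM [-0.0088  0.0402  0.0009] sd [0.44 0.51 0.62] [0.0412 0.0307 0.0265]
32.9 [ 0.4621 -0.2144  0.2057] [ 0.6615  0.7493 -0.023   0.02  ] F [-0.8203  0.1663 -4.7081] M [ 0.0161  0.0326 -0.0114] 0.6116 34.9984
```

Tests at both tilts give an end-to-end jump of about 0.07–0.08 N m, against about 0 for the first case. With its weight of about 0.46 kg, this case has the ball. Now I'll level it and give it the wide shakes along its length.

Call:
drive_tool --targets '[{"tx": 0, "ty": 0, "tz": 0, "wx": 0.06, "wy": 0, "wz": 0, "claw": -1}, {"tx": 0, "ty": 0, "tz": 0, "wx": 0, "wy": 0, "wz": 0, "claw": -1}, {"tx": -0.12, "ty": 1, "tz": 0, "wx": 0, "wy": 0, "wz": 0, "claw": -1}, {"tx": -0.12, "ty": 1, "tz": 0, "wx": 0, "wy": 0, "wz": 0, "claw": -1}, {"tx": -0.12, "ty": 1, "tz": 0, "wx": 0, "wy": 0, "wz": 0, "claw": -1}, {"tx": 0.12, "ty": -1, "tz": 0, "wx": 0, "wy": 0, "wz": 0, "claw": -1}, {"tx": 0.12, "ty": -1, "tz": 0, "wx": 0, "wy": 0, "wz": 0, "claw": -1}, {"tx": 0.12, "ty": -1, "tz": 0, "wx": 0, "wy": 0, "wz": 0, "claw": -1}]'

```text
clock: 33.7
tool_pos: [0.4626, -0.2148, 0.2058]
eef_rot: [0.661, 0.75, 0.0, -0.0]
contact_force: [0.7, 0.7, -4.6]
opening: 0.608
finger_force: 35.0
```

Call:
drive_tool --targets '[{"tx": 0.12, "ty": -1, "tz": 0, "wx": 0, "wy": 0, "wz": 0, "claw": -1}, {"tx": 0.12, "ty": -1, "tz": 0, "wx": 0, "wy": 0, "wz": 0, "claw": -1}, {"tx": 0.12, "ty": -1, "tz": 0, "wx": 0, "wy": 0, "wz": 0, "claw": -1}, {"tx": -0.12, "ty": 1, "tz": 0, "wx": 0, "wy": 0, "wz": 0, "claw": -1}, {"tx": -0.12, "ty": 1, "tz": 0, "wx": 0, "wy": 0, "wz": 0, "claw": -1}, {"tx": -0.12, "ty": 1, "tz": 0, "wx": 0, "wy": 0, "wz": 0, "claw": -1}, {"tx": -0.12, "ty": 1, "tz": 0, "wx": 0, "wy": 0, "wz": 0, "claw": -1}, {"tx": -0.12, "ty": 1, "tz": 0, "wx": 0, "wy": 0, "wz": 0, "claw": -1}]'

```text
clock: 34.5
tool_pos: [0.4547, -0.1533, 0.2057]
eef_rot: [0.662, 0.75, 0.0, -0.0]
contact_force: [0.1, 0.5, -4.8]
opening: 0.613
finger_force: 35.0
```

Call:
drive_tool --targets '[{"tx": -0.12, "ty": 1, "tz": 0, "wx": 0, "wy": 0, "wz": 0, "claw": -1}, {"tx": 0.12, "ty": -1, "tz": 0, "wx": 0, "wy": 0, "wz": 0, "claw": -1}, {"tx": 0.12, "ty": -1, "tz": 0, "wx": 0, "wy": 0, "wz": 0, "claw": -1}, {"tx": 0.12, "ty": -1, "tz": 0, "wx": 0, "wy": 0, "wz": 0, "claw": -1}, {"tx": 0.12, "ty": -1, "tz": 0, "wx": 0, "wy": 0, "wz": 0, "claw": -1}, {"tx": 0.12, "ty": -1, "tz": 0, "wx": 0, "wy": 0, "wz": 0, "claw": -1}, {"tx": 0.12, "ty": -1, "tz": 0, "wx": 0, "wy": 0, "wz": 0, "claw": -1}, {"tx": -0.12, "ty": 1, "tz": 0, "wx": 0, "wy": 0, "wz": 0, "claw": -1}]'

```text
clock: 35.3
tool_pos: [0.4692, -0.2858, 0.2066]
eef_rot: [0.667, 0.745, -0.003, 0.005]
contact_force: [-3.1, 0.9, -1.4]
opening: 0.613
finger_force: 35.0
```

Call:
drive_tool --targets '[{"tx": -0.12, "ty": 1, "tz": 0, "wx": 0, "wy": 0, "wz": 0, "claw": -1}, {"tx": -0.12, "ty": 1, "tz": 0, "wx": 0, "wy": 0, "wz": 0, "claw": -1}, {"tx": -0.12, "ty": 1, "tz": 0, "wx": 0, "wy": 0, "wz": 0, "claw": -1}, {"tx": -0.12, "ty": 1, "tz": 0, "wx": 0, "wy": 0, "wz": 0, "claw": -1}, {"tx": -0.12, "ty": 1, "tz": 0, "wx": 0, "wy": 0, "wz": 0, "claw": -1}, {"tx": 0.12, "ty": -1, "tz": 0, "wx": 0, "wy": 0, "wz": 0, "claw": -1}, {"tx": 0.12, "ty": -1, "tz": 0, "wx": 0, "wy": 0, "wz": 0, "claw": -1}, {"tx": 0.12, "ty": -1, "tz": 0, "wx": 0, "wy": 0, "wz": 0, "claw": -1}]'

```text
clock: 36.1
tool_pos: [0.4626, -0.2148, 0.2058]
eef_rot: [0.661, 0.75, 0.0, -0.0]
contact_force: [0.6, 0.3, -5.3]
opening: 0.61
finger_force: 35.0
```

```bash
python3 - <<'E'
from m import *
st();s=vision.snapshot("wrist");t=vision.snapshot("scene");print(cases(s),cases(vision.snapshot("top")))
im=s["image"].astype(int);P=pts(s)
m=((im[...,0]>im[...,2]+40)&(im[...,0]>80)).astype(np.uint8)
n,l,stt,c=cv2.connectedComponentsWithStats(m)
for i in range(1,n):
    if stt[i,4]>25: print(stt[i],c[i].round(),np.nanmean(P[l==i],0).round(4),np.nanmin(P[l==i],0).round(3),np.nanmax(P[l==i],0).round(3))
Q=P.reshape(-1,3);M=(abs(Q[:,2]-.004)<.004)&(np.hypot(Q[:,0]-.64,Q[:,1]+.288)<.07)
cv2.imwrite("pics/5.png",np.hstack([cv2.resize(s["image"],(400,300)),cv2.resize(t["image"],(400,300))]))
E
```

```text
36.1 [ 0.4626 -0.2148  0.2058] [ 6.611e-01  7.503e-01  2.000e-04 -2.000e-04] F [ 0.587   0.3099 -5.2971] M [-0.1479 -0.0166  0.0064] 0.61 34.9976
[(491, -420, 57, 141, -82.8), (469, -260, 137, 178, 7.4)] [(311, 26, 83, 96, -30.4), (476, -414, 58, 115, 5.1)]
[391 237  19  18 270] [400. 246.] [ 0.6404 -0.2911  0.0047] [ 0.63  -0.302  0.003] [ 0.652 -0.28   0.007]
```

View pics/5.png

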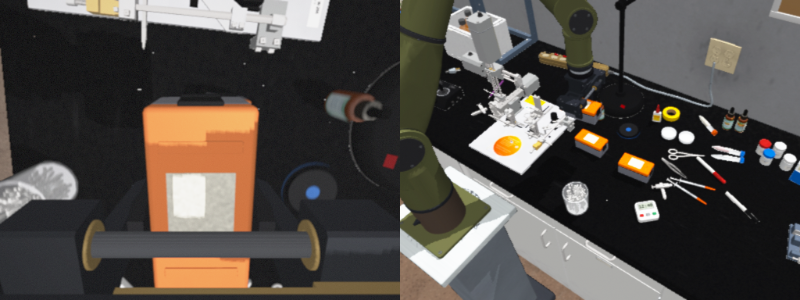

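The wrist view shows the held case intact and the pad's blue dot at full px (400,246), which is (0.640,-0.291). In the scene view the other two cases stand in place. Moving over the pad.

Call:
drive_tool --targets '[{"tx": 0.5, "ty": -0.25, "tz": 0, "wx": 0, "wy": 0, "wz": 0, "claw": -1}, {"tx": 0.8, "ty": -0.35, "tz": 0, "wx": 0, "wy": 0, "wz": 0, "claw": -1}, {"tx": 0.9, "ty": -0.4, "tz": 0, "wx": 0, "wy": 0, "wz": 0, "claw": -1}, {"tx": 0.9, "ty": -0.4, "tz": 0, "wx": 0, "wy": 0, "wz": 0, "claw": -1}, {"tx": 0.9, "ty": -0.4, "tz": 0, "wx": 0, "wy": 0, "wz": 0, "claw": -1}, {"tx": 0.9, "ty": -0.4, "tz": 0, "wx": 0, "wy": 0, "wz": 0, "claw": -1}, {"tx": 0.7, "ty": -0.3, "tz": 0, "wx": 0, "wy": 0, "wz": 0, "claw": -1}, {"tx": 0.3, "ty": -0.14, "tz": 0, "wx": 0, "wy": 0, "wz": 0, "claw": -1}]'

```text
clock: 37.05
tool_pos: [0.641, -0.2923, 0.2047]
eef_rot: [0.661, 0.75, 0.001, -0.001]
contact_force: [1.3, 0.4, -4.6]
opening: 0.611
finger_force: 35.0
```

Call:
drive_tool --targets '[{"tx": 0, "ty": 0, "tz": -0.2, "wx": 0, "wy": 0, "wz": 0, "claw": -1}, {"tx": 0, "ty": 0, "tz": -0.4, "wx": 0, "wy": 0, "wz": 0, "claw": -1}, {"tx": 0, "ty": 0, "tz": -0.5, "wx": 0, "wy": 0, "wz": 0, "claw": -1}, {"tx": 0, "ty": 0, "tz": -0.4, "wx": 0, "wy": 0, "wz": 0, "claw": -1}, {"tx": 0, "ty": 0, "tz": -0.26, "wx": 0, "wy": 0, "wz": 0, "claw": -1}, {"tx": 0, "ty": 0, "tz": -0.1, "wx": 0, "wy": 0, "wz": 0, "claw": -1}, {"tx": 0, "ty": 0, "tz": 0, "wx": 0, "wy": 0, "wz": 0, "claw": -1}, {"tx": 0, "ty": 0, "tz": 0, "wx": 0, "wy": 0, "wz": 0, "claw": -1}]'

```text
clock: 37.85
tool_pos: [0.6394, -0.294, 0.1504]
eef_rot: [0.662, 0.75, 0.001, -0.0]
contact_force: [-0.4, -0.1, -5.2]
opening: 0.609
finger_force: 35.0
```

```bash
python3 - <<'E'
from m import *
st();t=vision.snapshot("top");s=vision.snapshot("scene");print(cases(t))
for n,q in(("top",t),("scene",s)):
    P=pts(q);hsv=cv2.cvtColor(q["image"],cv2.COLOR_BGR2HSV)
    m=(cv2.inRange(hsv,(5,110,60),(22,255,255))>0)&(P[...,2]>.12)&(P[...,2]<.2)
    w=P[m];print(n,len(w),w.min(0).round(3),w.max(0).round(3))
    Z=P[(np.hypot(P[...,0]-.64,P[...,1]+.29)<.08)&(P[...,2]>.1)&(P[...,2]<.2)];print(np.percentile(Z,[1,50,99],axis=0).round(3).tolist())
cv2.imwrite("pics/6.png",np.hstack([cv2.resize(t["image"],(400,300)),cv2.resize(s["image"],(400,300))]))
E
```

```text
37.85 [ 0.6394 -0.294   0.1504] [ 6.619e-01  7.496e-01  7.000e-04 -2.000e-04] F [-0.3512 -0.1273 -5.1858] M [-0.0499  0.059  -0.0124] 0.6087 34.9969
[(311, 26, 82, 96, -29.7), (476, -414, 58, 115, 5.1), (490, -221, 58, 112, 0.9)]
top 644 [ 0.605 -0.346  0.152] [ 0.67  -0.231  0.178]
[[0.606, -0.344, 0.129], [0.632, -0.254, 0.173], [0.667, -0.231, 0.177]]
scene 230 [ 0.613 -0.35   0.158] [ 0.678 -0.299  0.179]
[[0.598, -0.349, 0.125], [0.618, -0.324, 0.156], [0.675, -0.243, 0.187]]
```

View pics/6.png

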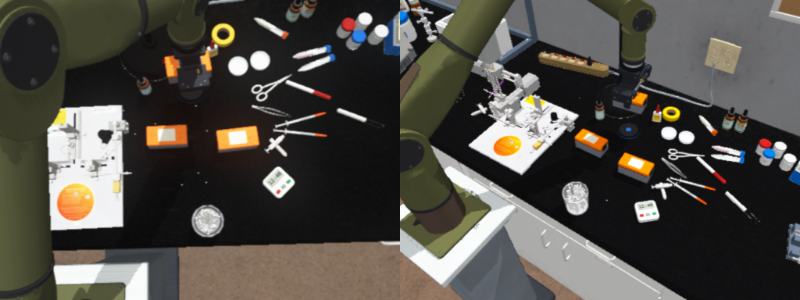

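The case is over the pad at (0.638,-0.289) with its underside about 12 cm up, and the other two cases stand in place. I'll settle for a moment, then hand in.

Call:
drive_tool --targets '[{"tx": 0, "ty": 0, "tz": 0, "wx": 0, "wy": 0, "wz": 0, "claw": -1}, {"tx": 0, "ty": 0, "tz": 0, "wx": 0, "wy": 0, "wz": 0, "claw": -1}, {"tx": 0, "ty": 0, "tz": 0, "wx": 0, "wy": 0, "wz": 0, "claw": -1}, {"tx": 0, "ty": 0, "tz": 0, "wx": 0, "wy": 0, "wz": 0, "claw": -1}, {"tx": 0, "ty": 0, "tz": 0, "wx": 0, "wy": 0, "wz": 0, "claw": -1}, {"tx": 0, "ty": 0, "tz": 0, "wx": 0, "wy": 0, "wz": 0, "claw": -1}, {"tx": 0, "ty": 0, "tz": 0, "wx": 0, "wy": 0, "wz": 0, "claw": -1}, {"tx": 0, "ty": 0, "tz": 0, "wx": 0, "wy": 0, "wz": 0, "claw": -1}]'

```text
clock: 38.75
tool_pos: [0.6391, -0.2937, 0.1499]
eef_rot: [0.662, 0.75, 0.001, -0.001]
contact_force: [0.5, -0.8, -4.9]
opening: 0.613
finger_force: 35.0
```

```bash
python3 -c "
from h import *
st();print(workorder.finish_job())"
```

```text
38.75 [ 0.6391 -0.2937  0.1499] [ 6.619e-01  7.496e-01  6.000e-04 -8.000e-04] F [ 0.4592 -0.799  -4.9336] M [-0.0514  0.0681 -0.062 ] 0.6128 34.9969
the job is handed in; nothing more can be done
None
```

I handed the job in at 38.75 s with the case I judged to hold the ball (from its off-centre load and weight; I lifted two of the three) shaken two and a half times and held upright about 12 cm over the pad; the first, quiet case is back in its place and the third was never lifted.

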